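# Press home and latch a filter cassette holder

## Task

Close the bench filter holder: first slide the steel plate along its rods until its gasket meets the filter stack and press it home with a steady push of about 12 N (never over 20 N, the stack is brittle). Then swing the latch's upright bail over and down so that its cross bar hooks behind the yellow lip of the keeper, throw the red lever right over, past centre, until it lies flat on its stop, and let go. Handle the latch gently (under 40 N) and leave the jar, the bottle and the dish where they stand.

Things in the scene. Friction and masses are not known exactly. Their poses are not given: they have to be found in the camera images.
- holder: Aluminium filter holder, fixed to the bench, 110 mm wide. Origin at bench level under the lever's pivot; +x runs along it from latch to sliding plate, z up. Along x (mm): base -110 to 202, latch block -106 to -6 (top 60 mm up), filter stack -6 to 28, then the plate on two rods, low end block 190 to 200 (top 46 mm up). The latch and keeper lie on the centre line y = 0.
- stack: White and blue filter stack fixed against the latch block, rigid and brittle: 34 mm thick along the holder's x, 90 mm wide, 44 mm tall. Origin at the centre of its underside, 12 mm above the bench, axes as the holder's; its outer face is 17 mm from the origin towards +x.
- plate: Steel sliding plate, 64 mm long in x, 96 mm wide, top 48 mm up; slides along the holder's x, about 2 N friction, stays where left. Origin at bench level under its inner face's centre. A black gasket stands proud of that face by 1.5 to 14.5 mm, differing from holder to holder and not given: the plate is home when the gasket is felt to meet the stack.
- plate_push (a point): Centre of the plate's flat outer face, which looks to the holder's +x, 26 mm above the bench; push it towards -x. At the start it is 13 to 35 mm further out than home, with at least 50 mm free between it and the end block.
- keeper (a point): Where the bar's centre lies when hooked, 75 mm above the bench, moving with the plate. The keeper on the plate: a pedestal 38 x 30 mm, top 71 mm above the bench, with a yellow lip 28 mm wide, 5 mm thick, top 83 mm above the bench, leaning 15 degrees to +x. The bar goes on the lip's +x side.
- lever_pivot (a point): The lever's hinge axis (along the holder's y), 76 mm above the bench, straight above the holder's origin.
- lever (a joint): Angle (rad) of the red lever. 0 = open: it stands straight up. 1.571 = closed: level, pointing to the holder's -x, on a hard stop. Dead centre at about 1.37; closed means within 0.06 of the stop. Slight friction keeps it where left. Hooked, it takes some 4 to 12 N at its end to throw; then the bail's springs hold it.
- lever_end (a point): Middle of the red paddle at the lever's end, 52 mm from the pivot, in the middle of its thickness. The lever is 70 mm long from the pivot and 8 mm thick; the paddle is its last 36 mm, 32 mm wide. Push its plate-side face, which becomes the upper face when closed.
- bar: Steel cross bar of the bail, 8 mm thick, 46 mm wide. Origin at its centre, x outward along the bail. Two arms run 71 mm back to a pin on the lever: lever open, the pin is 25.5 mm above the pivot and 5.5 mm to its -x. Starts about upright, over the lever; nudged to +x past 0.3 rad from upright it falls by its weight. Plate home and lever open, it clears the lip by 2 to 15 mm and lands on the pedestal.
- tab (a point): Middle of the upper side of the red thumb tab on the bar (30 mm wide, 24 mm long, 6 mm thick, tilted up 0.3 rad from the bail's line), 15.5 mm beyond the bar's centre and 8.5 mm to its upper side. Nudge it over towards +x, then press it down to seat. The bail's arms are sprung (10 N preload, 1.3 N/mm) and stretch up to 18 mm.
- jar: Glass jar with white cap, 64 mm across, 85 mm tall; origin at the centre of its underside. Bystander: do not move.
- reagent: White plastic bottle with blue cap, 60 mm across, 120 mm tall; origin at the centre of its underside. Bystander: do not move.
- dish: Red culture dish, 90 mm across, 14 mm tall; origin at the centre of its underside. Bystander: do not move.

How it is judged:
By the outcome, as a careful person would: the job done as asked, in the order asked, and still so for the second after the job is handed in, with the robot touching nothing.
It also fails if it takes over 72 s, if anything falls off the work surface, if the arm or the gripper's body presses on something with over 40 N, if the wrist force passes 120 N, or if a joint passes its speed limit or range.

## Robot

A 6-joint arm with a two-finger parallel gripper is mounted at the origin on the work surface. World frame = base frame: x ahead of the robot, y to its left, z up, the work surface at z = 0. Lengths are in m, angles in rad, forces in N, time in s.
With the tool pointing down it reaches from about 0.3 to 0.775 m from the base axis. Payload 14.6 kg.
Tool frame: the origin (TCP) lies at the centre of the arm's flange, where the gripper is bolted on; the fingertips stand 199 mm ahead of it and the grasp point (between the pads) lies 180 mm ahead of it; z points along the fingers, y is the line along which they close (so a half turn about z gives the same grasp; the last joint's range is limited). The gripper opens to 94 mm and grips with 3 to 60 N. Pads are 16 mm wide; open, the fingers measure 119 mm over their backs; the gripper's body (75 mm by 177 mm) begins 78 mm behind the grasp point.
Start: joints at [1.044, 0.3, 1.521, -0, 1.321, -0.067], TCP at [0.244, 0.493, 0.405] pointing down, gripper open.
Joint ranges: [-3.03, 3.03], [-0.79, 2.21], [0.23, 2.52], [-1.04, 4.18], [0, 3.07], [-2.55, 2.55]. Speed limits (rad/s): [2.22, 2.22, 2.57, 3.14, 3.14, 3.14].

## Interface

Orientations are given as [roll, pitch, yaw] about the fixed x, y, z axes, in that order (R = Rz(yaw) Ry(pitch) Rx(roll)).
In Python, from station import ctrl gives the robot as it stands. The module is installed in compiled form; this text tells all that it offers.
- The arm moves only by the tool servo_tool, never from a script. Its argument "motion" is a list of rows, each a list of 5 numbers: the closure, from 0 (fully open) to 1 (shut), then the shift along the world's x, y, z in cm, then the turn about the world's z in degrees. A call has 1 to 20 rows; each row is the pose to reach, as a shift and turn from the pose commanded when the call began; what a row does not reach only later rows make up. A row lasts 1/8 s, in which the tool goes at most 62.5 mm and 10.7 degrees, less where a joint would pass 70% of its speed; a pose out of reach is approached as far as the arm can. A call with a gripper value outside its range is refused whole. The fingers move at their own pace and stop on an object; "squeeze" is the grip in N (left out, the last holds). Time passes only in rows, so rows that repeat a pose let the fingers close. It gives the time, the measured TCP pose, the force, the opening and the grip force at its end, in the units of the state.
- ctrl.get_obs(): the state, without advancing time (a new reading comes with each control period).
- ctrl.camera(name): name is "scene" or "top" or "wrist"; returns a dict with "image" (420x560x3 uint8, red, green, blue), "fx", "fy", "cx", "cy" (pixels), "camera_from_world" (4x4, takes a point from world to camera coordinates); the wrist camera has in their place "hand_eye" (4x4, takes a point from camera to tool coordinates, whose origin is the TCP and whose axes are the flange's). Camera axes: x right, y up, looking along -z (the intrinsics and any distortion apply to the point x, -y, -z); pixel columns grow to the right and rows downward; lengths in m; the calibration is good to about 2 mm. A picture is of the moment at which its call begins: read the wrist's pose just before it. There is no depth.
- ctrl.hand_in(): hands the job in; it is judged then, once.
The state is a dict: "time_s": time; "qpos": joint angles; "joint_vel": joint speeds; "tau": joint torques, N m; "ee_pos": TCP position; "eef_rot": TCP orientation; "force": force on the tool from outside, world axes, zero at the start; "moment": the same for the moment, N m; "grip_width": finger opening in m; "grip_force": force on a finger pad.
Only numpy, scipy, OpenCV 4.12 (cv2) and the standard library are available. Lean on these libraries where they do the work, as an engineer would, in place of code of your own. Each camera call takes 0.05 s, during which the arm holds its last target. There are 200 camera calls.

## Working session

There is one attempt and no reset: what is moved stays moved. The work goes in short steps, Python scripts to look and compute and a tool call to move; the robot and the scene stay as the last step left them, time stands still between calls to the robot, and variables do not carry over. Pictures are saved under pics/ and viewed, at most 10 in all, crops included, and the job is handed in when it is done.

Besides the shell and the picture viewer there is one more tool, called as name(argument=value, ...), one argument or row to a line, values as JSON. servo_tool: Moves the arm, as the interface text tells. Its arguments: {"type":"object","properties":{"motion":{"type":"array","items":{"type":"array","items":{"type":"number"}}},"squeeze":{"type":"number"}},"required":["motion"]}

```bash
mkdir -p pics
cat > h.py <<'E'
import numpy as np, cv2
from station import ctrl
def grab(n,f):
    o=ctrl.get_obs(); c=ctrl.camera(n); cv2.imwrite('pics/'+f,c['image'][:,:,::-1]); c['obs']=o; return c
def ray(c,uv):
    T=np.array(c['camera_from_world']); R=T[:3,:3]; t=T[:3,3]
    d=np.array([(uv[0]-c['cx'])/c['fx'],-(uv[1]-c['cy'])/c['fy'],-1.])
    return -R.T@t, R.T@d
def onz(c,uv,z):
    o,d=ray(c,uv); return o+d*(z-o[2])/d[2]
def proj(c,p):
    T=np.array(c['camera_from_world']); q=T[:3,:3]@np.array(p)+T[:3,3]
    return np.array([c['cx']-c['fx']*q[0]/q[2], c['cy']+c['fy']*q[1]/q[2]])
def meet(c1,a,c2,b):
    o1,d1=ray(c1,a);o2,d2=ray(c2,b)
    s=np.linalg.lstsq(np.c_[d1,-d2],o2-o1,rcond=None)[0]
    p,q=o1+d1*s[0],o2+d2*s[1]; return (p+q)/2,np.linalg.norm(p-q)
E
python3 - <<'E'
from h import *
import pickle
for n in('scene','top'):
    c=grab(n,n+'0.png'); pickle.dump(c,open(n+'0.pkl','wb')); print({k:(v if k!='image' else 0) for k,v in c.items() if k!='obs'})
print(c['obs'])
E
```

```text
{'image': 0, 'fx': 423.49953461348235, 'fy': 423.49953461348235, 'cx': 283.7397432451814, 'cy': 218.61095128205898, 'camera_from_world': array([[-0.46349586,  0.88596544,  0.0153889 ,  0.14814227],
       [-0.51723342, -0.28461207,  0.80713416,  0.24875145],
       [ 0.71947284,  0.36614369,  0.59016746, -1.58919332],
       [ 0.        ,  0.        ,  0.        ,  1.        ]])}
{'image': 0, 'fx': 517.3763127376685, 'fy': 517.3763127376685, 'cx': 275.54052361426903, 'cy': 203.5495064869804, 'camera_from_world': array([[-0.01830019, -0.99966946, -0.01805775,  0.13512151],
       [ 0.9962197 , -0.01976507,  0.08459106, -0.61458171],
       [-0.08492001, -0.01644146,  0.99625211, -1.13228012],
       [ 0.        ,  0.        ,  0.        ,  1.        ]])}
{'time_s': 0.05, 'qpos': array([ 1.04437837e+00,  3.00467794e-01,  1.52154821e+00, -4.51322869e-06,
        1.32067292e+00, -6.66079333e-02]), 'joint_vel': array([-2.82962565e-03,  3.60734264e-04, -3.98703267e-04,  5.67485896e-05,
        2.69587289e-03,  3.18585439e-04]), 'tau': array([ 3.58240004e-04, -5.33213675e+01, -3.53703940e+01,  7.09868059e-02,
        2.35697668e-02, -7.19262380e-05]), 'ee_pos': array([0.24407251, 0.49285098, 0.40410192]), 'eef_rot': array([-3.14049852e+00, -6.86044337e-05,  2.68178371e+00]), 'force': array([ 0.39991355,  0.01452554, -0.4869244 ]), 'moment': array([ 0.01422892, -0.00818663,  0.01925708]), 'grip_force': 0.0, 'grip_width': 0.09403783275556758}
```

View pics/scene0.png

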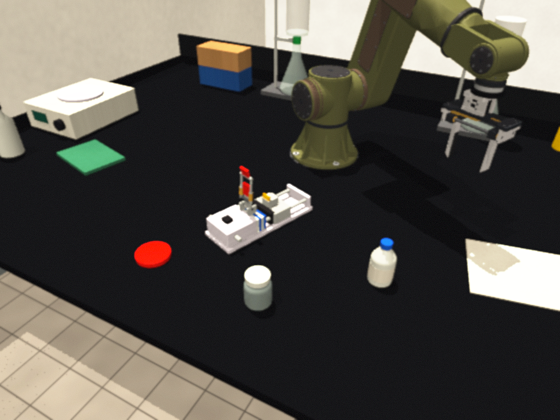

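View pics/top0.png

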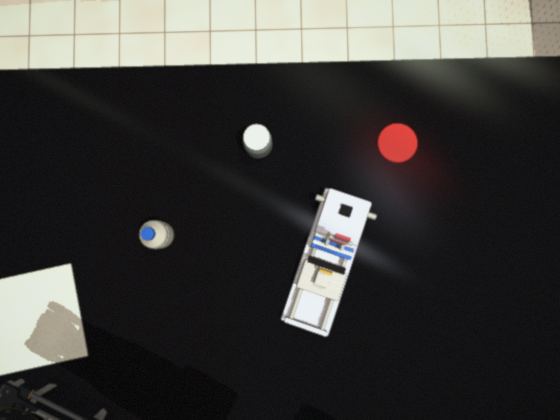

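The scene view shows the holder with its latch block at about (235,225), the upright red lever and bail at (246,185), and the end block at (300,195). In the top view it runs from (350,190) to (308,330). The jar (257,140), the bottle (155,235) and the dish (398,143) are all clear of it. I'll enlarge both views.

Run:
```python
from h import *
a=cv2.imread('pics/scene0.png')[160:250,200:320]; b=cv2.imread('pics/top0.png')[180:345,275:385]
a=cv2.resize(a,None,fx=3.9,fy=3.9,interpolation=cv2.INTER_CUBIC); b=cv2.resize(b,None,fx=3,fy=3,interpolation=cv2.INTER_CUBIC)
o=np.zeros((500,800,3),np.uint8); o[:a.shape[0],:a.shape[1]]=a; o[:b.shape[0],470:470+b.shape[1]]=b
cv2.imwrite('pics/crop0.png',o)
```

```text
(no output)
```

View pics/crop0.png

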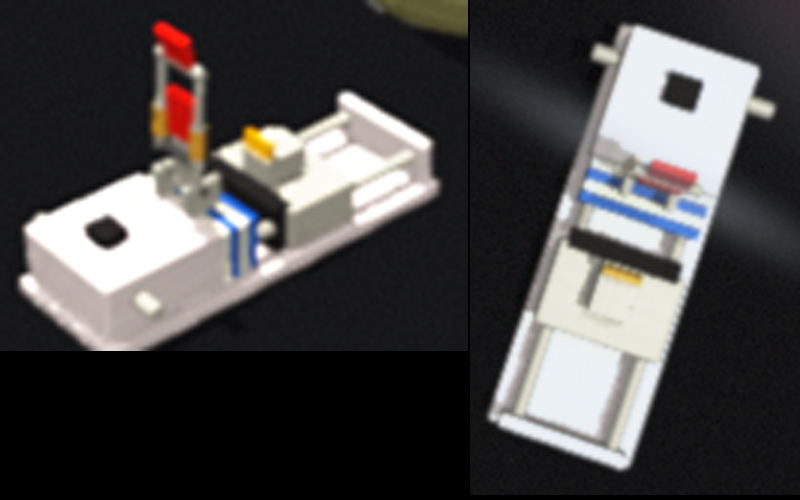

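The crop shows the bail upright, the plate with its black gasket slid away from the stack, and the yellow lip on the plate. In the top view the block's top corners are near (330,188) and (371,202), and the end block's corners near (283,320) and (328,336).

Run:
```python
from h import *
import pickle
from scipy.optimize import least_squares
c=pickle.load(open('top0.pkl','rb')); s=pickle.load(open('scene0.pkl','rb'))
tc=lambda u,v:np.array([(u-470)/3+275,v/3+180]); sc=lambda u,v:np.array([u/3.9+200,v/3.9+160])
T=[((635,25),(-106,60)),((758,67),(-106,60)),((493,420),(200,46)),((628,468),(200,46))]
P=[onz(c,tc(*p),z/1e3) for p,(x,z) in T]; P=np.array(P); print(P.round(4))
print([np.linalg.norm(P[i]-P[j]).round(4) for i,j in((0,1),(2,3))], np.linalg.norm((P[0]+P[1]-P[2]-P[3])/2)*1e3,'want ~110,110,306')
m0=(P[0]+P[1])/2;m1=(P[2]+P[3])/2; hx=(m1-m0)[:2];hx/=np.linalg.norm(hx); yaw=np.arctan2(hx[1],hx[0])
w=P[1]-P[0]; print('yaw',np.degrees(yaw), np.degrees(np.arctan2(w[1],w[0]))); 
o1=m0[:2]+.106*hx;o2=m1[:2]-.2*hx;print('origin',o1,o2)
O=(o1+o2)/2
# holder scene-check: block top near corner etc
hy=np.array([-hx[1],hx[0]])
H=lambda x,y,z:np.r_[O+hx*x+hy*y,z]
inv=lambda p:((p[:2]-O)@hx,(p[:2]-O)@hy)
for n,p in(('block',H(-.106,.055,.06)),('block2',H(-.106,-.055,.06)),('end',H(.2,.055,.046)),('end2',H(.2,-.055,.046))):
    q=proj(s,p);print(n,((q-[200,160])*3.9).round(), inv(p))
# yellow lip, masks
for nm,cc in(('top',c),('scene',s)):
    im=cc['image'];hsv=cv2.cvtColor(im,cv2.COLOR_RGB2HSV)
    for col,lo,hi in(('yel',(15,130,120),(32,255,255)),('red',(0,150,90),(8,255,255))):
        m=cv2.inRange(hsv,lo,hi);n,l,st,ce=cv2.connectedComponentsWithStats(m)
        for i in range(1,n):
            if st[i,4]>8:
                print(nm,col,st[i],ce[i].round(1),[np.round(inv(onz(cc,ce[i],z)),4) for z in(.083,)])
```

```text
[[ 0.6452  0.0036  0.06  ]
 [ 0.6128 -0.0844  0.06  ]
 [ 0.3624  0.1123  0.046 ]
 [ 0.3269  0.016   0.046 ]]
[np.float64(0.0938), np.float64(0.1026)] 303.26710924024263 want ~110,110,306
yaw 159.8033932748754 -110.19967592665886
origin [ 0.52950031 -0.00383803] [ 0.53236861 -0.00489317]
block [ 15. 218.] (np.float64(-0.10599999999999998), np.float64(0.055))
block2 [109. 292.] (np.float64(-0.10599999999999997), np.float64(-0.05499999999999998))
end [339.  86.] (np.float64(0.2), np.float64(0.05499999999999999))
end2 [437. 143.] (np.float64(0.19999999999999998), np.float64(-0.054999999999999986))
top yel [320 269  12   6  29] [325.4 271.3] [array([ 0.0683, -0.0009])]
top red [ 377  123   41   40 1294] [397.2 142.4] [array([-0.2421,  0.0565])]
scene yel [ 197   41   54   30 1158] [221.5  54.7] [array([0.7942, 1.2359])]
scene yel [451 111  27  10  40] [462.5 114.8] [array([ 1.0371, -0.0672])]
scene yel [552 127   8  24 116] [556.6 141. ] [array([ 1.0758, -0.4093])]
scene yel [239 188   4   7  23] [240.2 191.2] [array([0.0228, 0.0605])]
scene yel [262 192   8   9  42] [265.5 196.3] [array([ 0.0604, -0.0069])]
scene yel [248 194   4   7  23] [249.8 197.1] [array([0.0246, 0.0186])]
scene red [239 166  11  12  77] [244.4 170.9] [array([0.1033, 0.1445])]
scene red [242 181   8  15  85] [245.6 188. ] [array([0.0453, 0.0642])]
scene red [134 241  38  27 819] [152.5 253.8] [array([-0.2959, -0.0218])]
```

```bash
cat >> h.py <<'E'
import pickle
YAW=np.radians(159.8); O=np.array([.531,-.0044]); hx=np.array([np.cos(YAW),np.sin(YAW)]); hy=np.array([-hx[1],hx[0]])
H=lambda x,y,z:np.r_[O+hx*x+hy*y,z]
inv=lambda p:np.r_[(p[:2]-O)@hx,(p[:2]-O)@hy,p[2:]].round(4)
def go(x,y,ztip):  # shift in cm from the measured TCP pose to tip target in holder frame
    o=ctrl.get_obs(); return ((H(x,y,ztip+.199)-o['ee_pos'])*100).round(2), inv(o['ee_pos']-[0,0,.199]), np.degrees(o['eef_rot'][2])
E
python3 - <<'E'
from h import *
c=pickle.load(open('top0.pkl','rb')); s=pickle.load(open('scene0.pkl','rb'))
tc=lambda u,v:np.array([(u-470)/3+275,v/3+180]); sc=lambda u,v:np.array([u/3.9+200,v/3.9+160])
p,e=meet(c,(325.4,271.3),s,(265.5,196.3)); print('lip',inv(p),e)
p,e=meet(c,tc(673,175),s,(244.4,170.9)); print('tab?',inv(p),e)
for n,q in(('plate outer',(537,322)),('plate outer2',(660,362)),('inner gasket L',(573,230)),('gasketR',(683,268))): print(n,inv(onz(c,tc(*q),.048)))
print('lever end scene pred',proj(s,H(.004,0,.128)),'meas 245.6 188; tab pred',proj(s,H(-.014,0,.187)),'meas 244.4,170.9; top tab',proj(c,H(-.014,0,.187)),'meas',tc(673,175))
q=np.array([244.4,170.9]); 
print(go(.15,0,.13))
E
```

```text
lip [0.0678 0.0004 0.0761] 0.0020523516287124575
tab? [-0.0035  0.0011  0.185 ] 0.0005890951182314514
plate outer [ 0.1218 -0.0442  0.048 ]
plate outer2 [0.1196 0.0487 0.048 ]
inner gasket L [ 0.0506 -0.041   0.048 ]
gasketR [0.0504 0.043  0.048 ]
lever end scene pred [247.58251794 188.69173132] meas 245.6 188; tab pred [241.27512771 171.68133841] meas 244.4,170.9; top tab [343.87020418 233.01525603] meas [342.66666667 238.33333333]
(array([ 14.62, -44.54,  -7.52]), array([ 0.441 , -0.3676,  0.2052]), np.float64(153.65157534042723))
```

servo_tool(
  motion=[
    [1,5,-5,0,6.15],
    [1,7,-11,0,6.15],
    [1,9,-17,0,6.15],
    [1,11,-23,0,6.15],
    [1,12,-29,0,6.15],
    [1,13,-35,0,6.15],
    [1,14,-41,-2,6.15],
    [1,14.6,-44.5,-5,6.15],
    [1,14.6,-44.5,-7.5,6.15],
    [1,14.6,-44.5,-7.5,6.15],
    [1,14.6,-44.5,-7.5,6.15],
  ],
  squeeze=10,
)

```text
time_s: 1.48
ee_pos: [0.3902, 0.0482, 0.3305]
eef_rot: [3.141, 0.001, 2.79]
force: [-0.9, -0.9, 0.8]
grip_width: 0.0003
grip_force: 0.0
```

Run:
```python
from h import *
o=ctrl.get_obs();c=grab('wrist','w0.png');pickle.dump(c,open('w0.pkl','wb'));print(go(.15,0,.026),c['hand_eye'],c['fx'],c['cx'],c['cy'],o['force'])
```

```text
(array([ -0.  ,  -0.09, -10.57]), array([ 0.1503, -0.0009,  0.1317]), np.float64(159.86219650639157)) [[-1.09245902e-03  9.61166931e-01  2.75965465e-01  8.09549304e-02]
 [ 9.99999339e-01  9.51481169e-04  6.44740327e-04  7.31143820e-04]
 [ 3.57127138e-04  2.75965987e-01 -9.61167335e-01  2.08932666e-02]
 [ 0.00000000e+00  0.00000000e+00  0.00000000e+00  1.00000000e+00]] 338.3666320488382 286.04756758493113 213.9975883504308 [-0.92886463 -0.90223514  0.7580475 ]
```

View pics/w0.png

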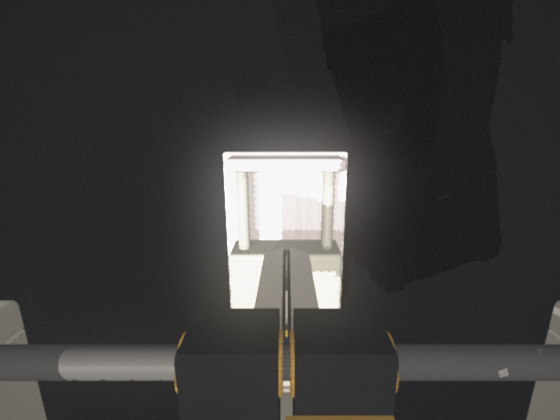

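The wrist view looks down past the closed fingers at (287,250). The end block's outer edge is at row 153, the plate's outer top edge at about row 242, and the holder's sides at columns 224 and 346, so the tool is centred.

```bash
cat >> h.py <<'E'
from scipy.spatial.transform import Rotation
def wcam(c):
    o=c['obs'];W=np.eye(4);W[:3,:3]=Rotation.from_euler('xyz',o['eef_rot']).as_matrix();W[:3,3]=o['ee_pos']
    c['camera_from_world']=np.linalg.inv(W@c['hand_eye']);return c
E
python3 - <<'E'
from h import *
c=wcam(pickle.load(open('w0.pkl','rb')))
for n,q,z in(('end out L',(224,153),.046),('end out R',(347,153),.046),('end in',(286,170),.046),('plate L',(232,242),.048),('plate R',(343,242),.048)): print(n,inv(onz(c,q,z)))
im=c['image'].astype(int).mean(2); print(im[145:260:2,286].astype(int), im[150:260:4,240].astype(int))
E
```

```text
end out L [0.2042 0.0464 0.046 ]
end out R [ 0.2042 -0.0484  0.046 ]
end in [ 0.1911 -0.0014  0.046 ]
plate L [0.1319 0.0431 0.048 ]
plate R [ 0.1319 -0.0484  0.048 ]
[100 100 101 157 248 221 178 235 247 247 247 247 247 247 247 247 247 247
 247 247 247 247 247 247 247 238 238 239 238 238 238 238 238 237 237 237
 237 237 236 236 237 236 225 208 208 206 206 185 142 141 141 140 132 111
 111 126 137 138] [ 91 247 170 247 247 247 242 242 246 246 246 245 245 245 245 245 244 244
 243 243 243 242 242 243 237 146 189 246]
```

servo_tool(
  motion=[
    [1,0,-0.05,-5.5,0],
    [1,0,-0.05,-9,0],
    [1,0,-0.05,-10.9,0],
    [1,0,-0.05,-10.9,0],
    [1,0.47,-0.22,-10.9,0],
    [1,0.94,-0.4,-10.9,0],
    [1,1.41,-0.57,-10.9,0],
    [1,1.41,-0.57,-10.9,0],
    [1,1.41,-0.57,-10.9,0],
  ],
)

```text
time_s: 2.65
ee_pos: [0.4041, 0.0422, 0.2207]
eef_rot: [-3.142, -0.0, 2.789]
force: [0.0, -0.8, -0.4]
grip_width: 0.0003
grip_force: 0.0
```

Run:
```python
from h import *
o=ctrl.get_obs();print(go(.12,0,.022),o['force'], o['force'][:2]@hx)
```

```text
(array([ 1.43, -0.51,  0.03]), array([1.352e-01, 1.000e-04, 2.170e-02]), np.float64(159.80220701833045)) [ 0.03803962 -0.83101236 -0.38513895] -0.3226469868731686
```

servo_tool(
  motion=[
    [1,0.28,-0.1,0,0],
    [1,0.56,-0.21,0,0],
    [1,0.84,-0.31,0,0],
    [1,1.13,-0.41,0,0],
    [1,1.31,-0.48,0,0],
    [1,1.5,-0.55,0,0],
    [1,1.5,-0.55,0,0],
  ],
)

```text
time_s: 3.52
ee_pos: [0.4193, 0.0366, 0.2207]
eef_rot: [3.142, 0.0, 2.789]
force: [-1.4, -0.0, 0.1]
grip_width: 0.0001
grip_force: 0.0
```

servo_tool(
  motion=[
    [1,0.09,-0.035,0,0],
    [1,0.19,-0.07,0,0],
    [1,0.28,-0.1,0,0],
    [1,0.28,-0.1,0,0],
  ],
)

```text
time_s: 4.03
ee_pos: [0.422, 0.0356, 0.2207]
eef_rot: [3.142, 0.0, 2.789]
force: [-1.1, -0.1, 0.3]
grip_width: 0.0006
grip_force: 0.4
```

servo_tool(
  motion=[
    [1,0.09,-0.035,0,0],
    [1,0.19,-0.07,0,0],
    [1,0.28,-0.1,0,0],
    [1,0.28,-0.1,0,0],
  ],
)

```text
time_s: 4.53
ee_pos: [0.4249, 0.0346, 0.2207]
eef_rot: [3.142, 0.0, 2.789]
force: [-1.4, -0.1, -0.0]
grip_width: 0.0005
grip_force: 0.4
```

servo_tool(
  motion=[
    [1,0.09,-0.035,0,0],
    [1,0.19,-0.07,0,0],
    [1,0.19,-0.07,0,0],
  ],
)

```text
time_s: 4.9
ee_pos: [0.4267, 0.034, 0.2206]
eef_rot: [-3.142, -0.0, 2.789]
force: [-1.5, -0.3, 0.7]
grip_width: 0.0004
grip_force: 1.3
```

servo_tool(
  motion=[
    [1,0.05,-0.02,0,0],
    [1,0.09,-0.035,0,0],
    [1,0.09,-0.035,0,0],
  ],
)

```text
time_s: 5.28
ee_pos: [0.4271, 0.0338, 0.2205]
eef_rot: [-3.141, -0.002, 2.789]
force: [-9.8, 4.5, 7.0]
grip_width: 0.0003
grip_force: 5.1
```

The gasket has met the stack at about 10.8 N. I'll ease in a little more and hold.

servo_tool(
  motion=[
    [1,0.01,-0.003,0,0],
    [1,0.01,-0.003,0,0],
    [1,0.01,-0.003,0,0],
    [1,0.01,-0.003,0,0],
  ],
)

```text
time_s: 5.78
ee_pos: [0.4271, 0.0338, 0.2205]
eef_rot: [-3.141, -0.002, 2.789]
force: [-10.6, 3.4, 8.5]
grip_width: 0.0005
grip_force: 5.5
```

Run:
```python
from h import *
o=ctrl.get_obs();print(go(.12,0,.022),o['force'], o['force'][:2]@hx)
```

```text
(array([-0.88,  0.32,  0.05]), array([ 0.1107, -0.    ,  0.0215]), np.float64(159.80857347478178)) [-10.55819476   3.37256329   8.49982273] 11.073332146657476
```

servo_tool(
  motion=[
    [1,0.01,-0.003,0,0],
    [1,0.01,-0.003,0,0],
    [1,0.01,-0.003,0,0],
    [1,0.01,-0.003,0,0],
    [1,0.01,-0.003,0,0],
    [1,0.01,-0.003,0,0],
  ],
)

```text
time_s: 6.52
ee_pos: [0.4272, 0.0338, 0.2205]
eef_rot: [-3.141, -0.003, 2.789]
force: [-9.9, 4.7, 9.4]
grip_width: 0.0006
grip_force: 5.8
```

servo_tool(
  motion=[
    [1,-0.9,0.35,0,0],
    [1,-1.9,0.69,0,0],
    [1,-1.9,0.69,0,0],
    [1,-1.9,0.69,6,0],
    [1,-1.9,0.69,12,0],
    [1,-1.9,0.69,18,0],
    [1,-1.9,0.69,21,0],
    [1,-1.9,0.69,21,0],
    [1,-1.9,0.69,21,0],
  ],
)

```text
time_s: 7.65
ee_pos: [0.4087, 0.0404, 0.4296]
eef_rot: [-3.141, -0.001, 2.789]
force: [-0.5, 0.3, 0.0]
grip_width: 0.0006
grip_force: 0.0
```

Run:
```python
from h import *
o=ctrl.get_obs();print(go(-.045,0,.23),o['force'])
a=grab('scene','s1.png');b=grab('top','t1.png');pickle.dump((a,b),open('1.pkl','wb'))
a=a['image'][150:240,200:300,::-1]; b=b['image'][180:345,265:385,::-1]
a=cv2.resize(a,None,fx=4,fy=4,interpolation=cv2.INTER_CUBIC); b=cv2.resize(b,None,fx=3,fy=3,interpolation=cv2.INTER_CUBIC)
q=np.zeros((500,800,3),np.uint8); q[:a.shape[0],:a.shape[1]]=a; q[:b.shape[0],440:440+b.shape[1]]=b
cv2.imwrite('pics/crop1.png',q)
```

```text
(array([16.45, -6.04, -0.06]), array([1.302e-01, 1.000e-04, 2.306e-01]), np.float64(159.80513583537248)) [-0.52789039  0.34771015  0.00502691]
```

View pics/crop1.png

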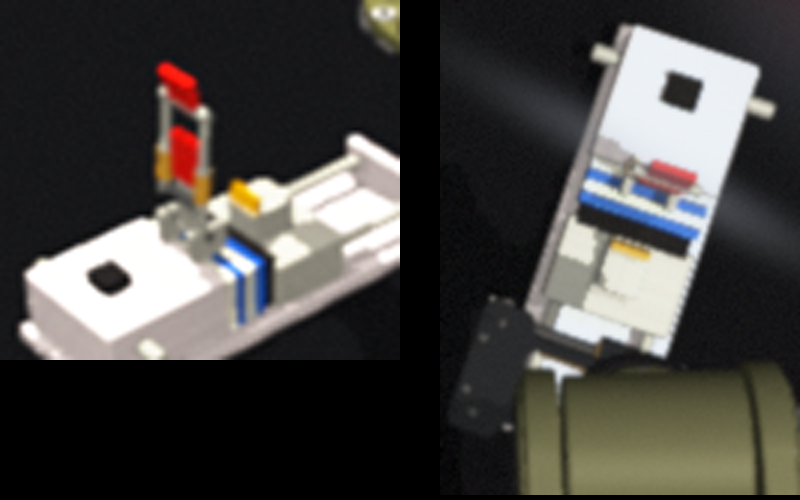

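The gasket is against the stack, with no gap at about (640,225), and the bail is still upright with its red tab at (178,85) in the scene crop. Next I'll cross above it to the latch side.

servo_tool(
  motion=[
    [1,0,0,2,0],
    [1,4,-1.5,3,0],
    [1,8,-2.95,3,0],
    [1,12,-4.4,3,0],
    [1,16.45,-6.04,3,0],
    [1,16.45,-6.04,3,0],
    [1,16.45,-6.04,3,0],
    [1,16.45,-6.04,-2,0],
    [1,16.45,-6.04,-5.7,0],
    [1,16.45,-6.04,-5.7,0],
    [1,16.45,-6.04,-5.7,0],
  ],
)

```text
time_s: 9.12
ee_pos: [0.5731, -0.0197, 0.3757]
eef_rot: [3.141, 0.002, 2.789]
force: [0.4, -0.1, 1.7]
grip_width: 0.0006
grip_force: 0.0
```

Run:
```python
from h import *
o=ctrl.get_obs();print(go(.022,0,.173),o['force'])
```

```text
(array([-6.28,  2.29, -0.37]), array([-0.0448, -0.0002,  0.1767]), np.float64(159.82415817416717)) [ 0.35763296 -0.14817418  1.65755681]
```

servo_tool(
  motion=[
    [1,-0.8,0.3,-0.4,0],
    [1,-1.6,0.6,-0.4,0],
    [1,-2.1,0.77,-0.4,0],
    [1,-2.6,0.95,-0.4,0],
    [1,-3.1,1.13,-0.4,0],
    [1,-3.6,1.31,-0.4,0],
    [1,-4.1,1.5,-0.4,0],
    [1,-4.6,1.68,-0.4,0],
    [1,-5.1,1.86,-0.4,0],
    [1,-5.6,2.04,-0.4,0],
    [1,-6.1,2.23,-0.4,0],
    [1,-6.4,2.34,-0.4,0],
    [1,-6.4,2.34,-0.4,0],
    [1,-6.4,2.34,-0.4,0],
    [1,-6.4,2.34,-0.4,0],
    [1,-6.4,2.34,-0.4,0],
  ],
)

```text
time_s: 11.12
ee_pos: [0.5093, 0.0034, 0.3696]
eef_rot: [3.142, -0.0, 2.789]
force: [-0.7, 0.1, -0.4]
grip_width: 0.0005
grip_force: 0.0
```

Run:
```python
from h import *
o=ctrl.get_obs();print(go(.022,0,.173),o['force'])
a=grab('scene','s2.png');b=grab('top','t2.png');pickle.dump((a,b),open('2.pkl','wb'))
a=a['image'][150:240,200:300,::-1]; b=b['image'][180:345,265:385,::-1]
a=cv2.resize(a,None,fx=4.3,fy=4.3,interpolation=cv2.INTER_CUBIC); b=cv2.resize(b,None,fx=3,fy=3,interpolation=cv2.INTER_CUBIC)
q=np.zeros((500,800,3),np.uint8); q[:a.shape[0],:a.shape[1]]=a; q[:b.shape[0],440:440+b.shape[1]]=b
cv2.imwrite('pics/crop2.png',q)
```

```text
(array([ 0.1 , -0.02,  0.24]), array([2.300e-02, 1.000e-04, 1.706e-01]), np.float64(159.80149470848085)) [-0.6958456   0.10331051 -0.40526361]
```

View pics/crop2.png

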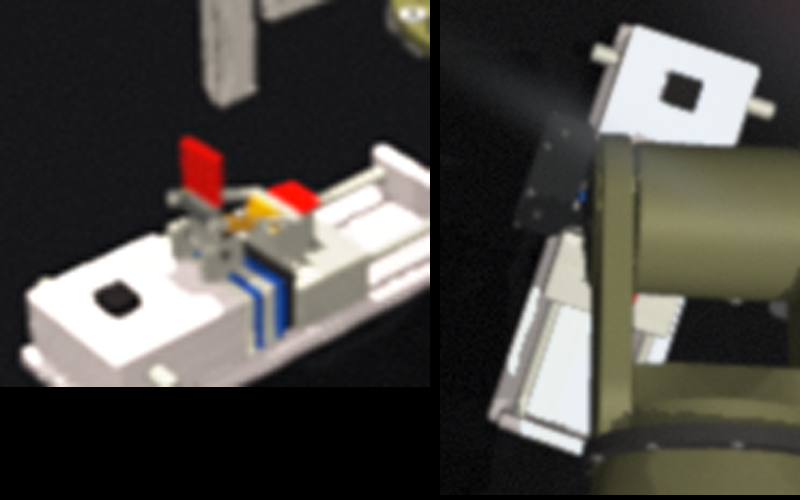

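The bail has fallen past the yellow lip: the red tab is at (295,195) in the scene crop and the lip at (262,205) in front of it. The lever is still upright at (202,172). I'll measure the tab and the lever.

Run:
```python
from h import *
s,_=pickle.load(open('2.pkl','rb'))
hsv=cv2.cvtColor(s['image'],cv2.COLOR_RGB2HSV)
m=cv2.inRange(hsv,(0,150,90),(9,255,255));n,l,st,ce=cv2.connectedComponentsWithStats(m)
for i in range(1,n):
    if st[i,4]>8 and 200<ce[i][0]<300:
        o,d=ray(s,ce[i]); t=-((o[:2]-O)@hy)/(d[:2]@hy); print(st[i],ce[i],'z.078:',inv(onz(s,ce[i],.078)),'y=0:',inv(o+d*t))
m=cv2.inRange(hsv,(15,130,120),(32,255,255));n,l,st,ce=cv2.connectedComponentsWithStats(m)
for i in range(1,n):
    if st[i,4]>8 and 230<ce[i][0]<300: print('yel',st[i],ce[i],inv(onz(s,ce[i],.08)))
print(proj(s,H(.078,0,.0775)),go(.10,0,.13))
```

```text
[242 182  10  16 128] [246.5859375 189.2578125] z.078: [0.0479 0.0632 0.078 ] y=0: [ 0.0006 -0.      0.1276]
[262 192  12   8  57] [268.26315789 195.07017544] z.078: [ 0.0753 -0.0013  0.078 ] y=0: [ 0.0764 -0.      0.0769]
yel [253 196  12   8  48] [257.9375     199.45833333] [ 0.037  -0.0019  0.08  ]
[268.67683865 194.69256724] (array([-7.22,  2.67, -4.06]), array([2.310e-02, 1.000e-04, 1.706e-01]), np.float64(159.80344308944245))
```

servo_tool(
  motion=[
    [1,-2.6,0.95,0,0],
    [1,-5.15,1.9,0,0],
    [1,-5.15,1.9,0,0],
    [1,-5.15,1.9,-4,0],
    [1,-5.15,1.9,-7,0],
    [1,-5.15,1.9,-8.2,0],
    [1,-5.15,1.9,-8.2,0],
    [1,-5.15,1.9,-8.2,0],
  ],
)

```text
time_s: 12.22
ee_pos: [0.4582, 0.0224, 0.2887]
eef_rot: [3.141, 0.002, 2.789]
force: [-0.3, 0.7, -0.1]
grip_width: 0.0007
grip_force: 0.0
```

servo_tool(
  motion=[
    [1,0,0,-0.2,0],
    [1,0,0,-0.4,0],
    [1,0,0,-0.6,0],
    [1,0,0,-0.8,0],
    [1,0,0,-0.8,0],
  ],
)

```text
time_s: 12.85
ee_pos: [0.4578, 0.0225, 0.2795]
eef_rot: [-3.141, -0.0, 2.789]
force: [-0.1, -0.3, 0.3]
grip_width: -0.0001
grip_force: 0.0
```

servo_tool(
  motion=[
    [1,0,0,-0.1,0],
    [1,0,0,-0.2,0],
    [1,0,0,-0.2,0],
  ],
)

```text
time_s: 13.22
ee_pos: [0.4578, 0.0225, 0.2776]
eef_rot: [-3.142, -0.0, 2.789]
force: [0.3, -0.3, 0.5]
grip_width: 0.0004
grip_force: 0.0
```

servo_tool(
  motion=[
    [1,0,0,-0.1,0],
    [1,0,0,-0.2,0],
    [1,0,0,-0.2,0],
  ],
)

```text
time_s: 13.6
ee_pos: [0.4579, 0.0225, 0.2764]
eef_rot: [3.141, 0.001, 2.789]
force: [-3.9, 0.3, 11.5]
grip_width: 0.0003
grip_force: 5.9
```

servo_tool(
  motion=[
    [1,0,0,-0.05,0],
    [1,0,0,-0.1,0],
    [1,0,0,-0.1,0],
  ],
)

```text
time_s: 13.98
ee_pos: [0.4579, 0.0225, 0.276]
eef_rot: [3.141, 0.001, 2.789]
force: [-8.8, -0.1, 20.6]
grip_width: 0.0004
grip_force: 11.0
```

servo_tool(
  motion=[
    [1,0,0,3,0],
    [1,0,0,7,0],
    [1,2.5,-0.92,7,0],
    [1,4.7,-1.73,7,0],
    [1,4.7,-1.73,5,0],
    [1,4.7,-1.73,4.4,0],
    [1,4.7,-1.73,4.4,0],
  ],
)

```text
time_s: 14.85
ee_pos: [0.5047, 0.0052, 0.3186]
eef_rot: [-3.141, -0.001, 2.789]
force: [-0.0, 1.2, -0.7]
grip_width: 0.0008
grip_force: 0.0
```

Run:
```python
from h import *
o=ctrl.get_obs();print(go(.028,0,.12),o['force'])
a=grab('scene','s3.png');pickle.dump(a,open('3.pkl','wb'))
a=a['image'][150:240,200:300,::-1]
cv2.imwrite('pics/crop3.png',cv2.resize(a,None,fx=6,fy=6,interpolation=cv2.INTER_CUBIC))
# planned tip path relative to pivot: lever face offset 4 mm, tip half width 8
for th in np.radians([0,15,30,45,60,75,90]):
    r=.046; n=np.array([np.cos(th),np.sin(th)]); u=np.array([-np.sin(th),np.cos(th)])
    p=u*r+n*.004; print(np.degrees(th).round(),'tip corner x,z',(p[0]).round(4),(.076+p[1]).round(4))
```

```text
(array([0.01, 0.  , 0.04]), array([2.800e-02, 1.000e-04, 1.196e-01]), np.float64(159.8094956411929)) [-0.00946065  1.16759247 -0.66039868]
0.0 tip corner x,z 0.004 0.122
15.0 tip corner x,z -0.008 0.1215
30.0 tip corner x,z -0.0195 0.1178
45.0 tip corner x,z -0.0297 0.1114
60.0 tip corner x,z -0.0378 0.1025
75.0 tip corner x,z -0.0434 0.0918
90.0 tip corner x,z -0.046 0.08
```

View pics/crop3.png

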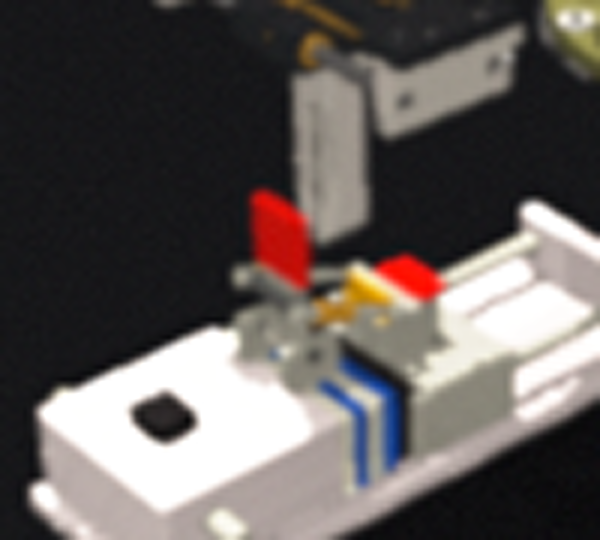

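The bail is seated behind the lip, with the tab at (410,275) and the lip at (370,290). The finger hangs on the plate side of the upright lever at (280,240). Next comes the lever throw, following its arc.

servo_tool(
  motion=[
    [1,0.75,-0.28,0.6,0],
    [1,1.5,-0.55,0.6,0],
    [1,2.1,-0.78,0.6,0],
    [1,2.73,-1.0,0.57,0],
    [1,3.3,-1.22,0.4,0],
    [1,3.9,-1.43,0.17,0],
    [1,3.9,-1.43,0.17,0],
  ],
)

```text
time_s: 15.78
ee_pos: [0.544, -0.0093, 0.32]
eef_rot: [-3.141, -0.0, 2.789]
force: [-3.0, 1.1, 0.3]
grip_width: 0.0006
grip_force: 1.6
```

servo_tool(
  motion=[
    [1,0.52,-0.19,-0.33,0],
    [1,1.03,-0.38,-0.71,0],
    [1,1.44,-0.53,-1.2,0],
    [1,1.86,-0.68,-1.68,0],
    [1,1.86,-0.68,-1.68,0],
  ],
)

```text
time_s: 16.4
ee_pos: [0.5626, -0.0161, 0.3031]
eef_rot: [-3.141, 0.0, 2.789]
force: [-0.2, 0.6, 0.6]
grip_width: 0.0002
grip_force: 0.4
```

servo_tool(
  motion=[
    [1,0.2,-0.07,-0.4,0],
    [1,0.38,-0.14,-0.8,0],
    [1,0.56,-0.21,-1.17,0],
    [1,0.56,-0.21,-1.17,0],
  ],
)

```text
time_s: 16.9
ee_pos: [0.5681, -0.0181, 0.2914]
eef_rot: [-3.141, -0.0, 2.789]
force: [1.0, -1.1, 0.8]
grip_width: 0.001
grip_force: 0.0
```

Run:
```python
from h import *
o=ctrl.get_obs();print(go(-.042,0,.08),o['force'])
a=grab('scene','s4.png')
a=a['image'][150:240,200:300,::-1]
cv2.imwrite('pics/crop4.png',cv2.resize(a,None,fx=6,fy=6,interpolation=cv2.INTER_CUBIC))
```

```text
(array([ 0.24, -0.08, -1.24]), array([-0.0395,  0.0001,  0.0924]), np.float64(159.7993516096388)) [ 0.99291553 -1.06732815  0.79961533]
```

View pics/crop4.png

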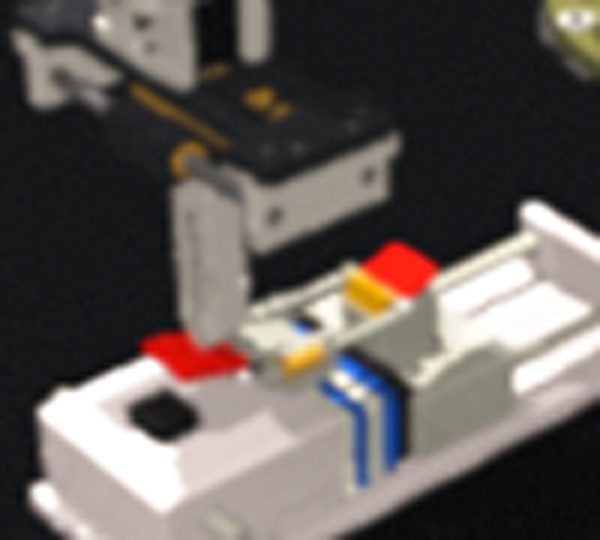

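The lever lies near closed at (195,355), with the finger just above it, and the tab is at (400,270) beside the yellow lip at (370,292). The throw took less force than expected, so I'll check the hook.

Run:
```python
from h import *
ims={'3':cv2.imread('pics/s3.png'),'4':cv2.imread('pics/s4.png')}
s=pickle.load(open('3.pkl','rb'))
def y0(uv):
    o,d=ray(s,uv); return inv(o-d*((o[:2]-O)@hy)/(d[:2]@hy))
for k,im in ims.items():
    hsv=cv2.cvtColor(im,cv2.COLOR_BGR2HSV)
    for nm,lo,hi in(('red',(0,150,90),(9,255,255)),('yel',(15,130,120),(32,255,255))):
        n,l,st,ce=cv2.connectedComponentsWithStats(cv2.inRange(hsv,lo,hi))
        for i in range(1,n):
            if st[i,4]>8 and 220<ce[i][0]<300 and 180<ce[i][1]<230: print(k,nm,st[i],ce[i].round(1),y0(ce[i]))
print('lip top centre expected ~',proj(s,H(.05,0,.083)), 'home lip bar geometry')
```

```text
3 red [242 182  10  16 123] [246.4 189.4] [ 1.000e-04 -0.000e+00  1.273e-01]
3 red [262 192  12   8  52] [267.9 195.6] [0.075  0.     0.0757]
3 yel [253 196  12   8  49] [258.2 199.6] [ 0.0395 -0.      0.0775]
4 red [260 190  13   9  74] [266.4 194.3] [ 0.0695 -0.      0.0825]
4 red [224 205  17   8  86] [231.6 208.8] [-0.052  -0.      0.0877]
4 yel [257 195   9   8  38] [260.9 198.6] [ 0.0492 -0.      0.0766]
4 yel [247 208   7   5  22] [249.9 209.9] [0.0091 0.     0.0564]
lip top centre expected ~ [261.07065964 196.60085853] home lip bar geometry
```

The bar is hooked: the bail is level, its bar is just behind the lip at z ≈ 74 mm, and its springs are stretched about 9 mm. I'll press the lever on to its stop.

servo_tool(
  motion=[
    [1,0.1,-0.04,-0.4,0],
    [1,0.25,-0.09,-0.8,0],
    [1,0.25,-0.09,-1.1,0],
    [1,0.25,-0.09,-1.1,0],
  ],
)

```text
time_s: 17.45
ee_pos: [0.5704, -0.0189, 0.2805]
eef_rot: [-3.141, -0.001, 2.789]
force: [-0.2, -0.5, -0.4]
grip_width: 0.0007
grip_force: 0.0
```

servo_tool(
  motion=[
    [1,0,0,-0.1,0],
    [1,0,0,-0.2,0],
    [1,0,0,-0.2,0],
  ],
)

```text
time_s: 17.82
ee_pos: [0.5705, -0.0189, 0.2794]
eef_rot: [3.141, 0.001, 2.789]
force: [-2.3, 0.5, 4.7]
grip_width: 0.0004
grip_force: 2.6
```

servo_tool(
  motion=[
    [1,0,0,-0.05,0],
    [1,0,0,-0.05,0],
  ],
)

```text
time_s: 18.08
ee_pos: [0.5705, -0.0189, 0.2793]
eef_rot: [3.141, 0.001, 2.789]
force: [-4.7, 0.5, 8.3]
grip_width: 0.0007
grip_force: 4.8
```

servo_tool(
  motion=[
    [1,0,0,2,0],
    [1,0,0,7,0],
    [1,0,0,13,0],
    [1,0,0,15,0],
    [1,-4,8,17,0],
    [1,-7,14,17,0],
    [1,-10,20,17,0],
    [1,-10,20,17,0],
    [1,-10,20,17,0],
    [1,-10,20,17,0],
  ],
)

```text
time_s: 19.32
ee_pos: [0.4707, 0.1807, 0.4484]
eef_rot: [-3.142, 0.0, 2.789]
force: [-0.5, 0.1, -0.2]
grip_width: 0.0003
grip_force: 0.0
```

Run:
```python
from h import *
a=grab('scene','s5.png');b=grab('top','t5.png')
s=pickle.load(open('3.pkl','rb'))
hsv=cv2.cvtColor(a['image'],cv2.COLOR_RGB2HSV)
n,l,st,ce=cv2.connectedComponentsWithStats(cv2.inRange(hsv,(0,150,90),(9,255,255)))
for i in range(1,n):
    if st[i,4]>8 and 120<ce[i][0]<300:
        o,d=ray(s,ce[i]);print(ce[i].round(1),inv(o-d*((o[:2]-O)@hy)/(d[:2]@hy)))
a=a['image'][150:240,200:300,::-1]; b=b['image'][110:345,130:425,::-1]
a=cv2.resize(a,None,fx=4,fy=4,interpolation=cv2.INTER_CUBIC); b=cv2.resize(b,(390,311))
q=np.zeros((400,800,3),np.uint8); q[:a.shape[0],:a.shape[1]]=a; q[:b.shape[0],405:795]=b
cv2.imwrite('pics/crop5.png',q); print(ctrl.get_obs()['force'])
```

```text
[266.2 193.9] [ 0.0689 -0.      0.0839]
[232.  213.6] [-0.0517  0.      0.0721]
[152.5 253.9] [-0.2876  0.      0.064 ]
[0.08636376 0.80517898 0.92160604]
```

View pics/crop5.png

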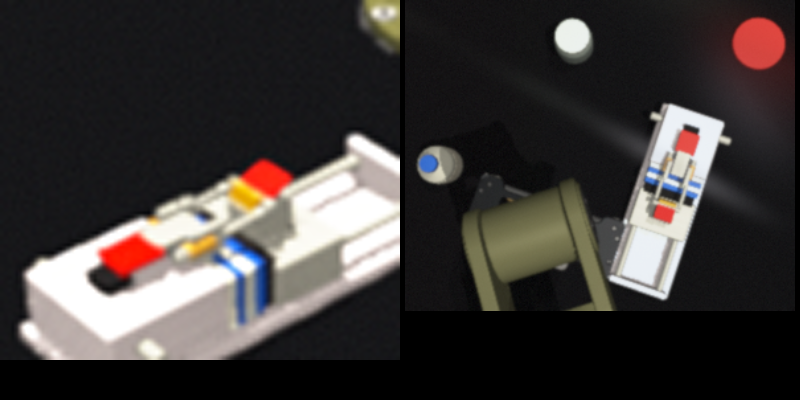

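The lever lies flat at (135,255), the bar is hooked behind the lip with the tab at (268,178), and the gasket is tight on the stack. The jar, bottle and dish are where they started.

```bash
python3 -c "
from station import ctrl
print(ctrl.hand_in())"
```

```text
the job is handed in; nothing more can be done
None
```

The filter holder is closed and the job is handed in: the plate was pressed home at about 11 N, the bail is hooked behind the keeper's lip, the lever lies flat on its stop, the robot is clear, and the jar, bottle and dish are untouched.

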